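# Set the stop drum to 6 and bring the shaft up to the stop

## Task

Make the length fixture ready for the next shaft: roll the stop drum with a light fingertip press on its worn rubber rim until it has clicked in with the 6 in the little window. Then slide the shaft along its vee blocks until its nose rests against the selected stop pin, pushing gently, and leave it lying there. Press on the drum with no more than 25 N and push against the pin with no more than 15 N, and do not disturb the things standing by.

Things in the scene. Friction and masses are not known exactly. Their poses are not given: they have to be found in the camera images.
- fixture: length fixture, screwed down: steel plate 104 x 270 x 10 mm; origin on the bench under its middle, x across (away from the robot at yaw 0), y along, z up. At its -y end an aluminium housing (84 mm across, y -132 to -86 mm, 110 mm high), then the black drum rim; two butted black vee blocks (92 mm across, y -8 to +60 mm, top z 61.5 mm) carry the shaft, axis along y at x 0, z 47 mm
- drum_top (a point): nominal top of the drum's grip rim at its middle (fixed to the fixture, same axes): fixture x 0, y -66, z 105 mm. The rim is a hard ribbed rubber cylinder, radius 36 mm, y -83.5 to -48.5 mm, axis along y at z 69 mm, free from above, but worn up to 1.5 mm out of round: feel for it. The housing beside it is 5 mm higher. A click takes 4 to 5 N along the rim; friction about 1: a press under 5 N slips, 9 to 13 N drives
- stop_drum (a joint): turning angle of the drum (rad), endless: number n stands in the window at (n - 1) x 0.785, so 1 at 0 and 6 at 3.927 (or a whole turn less or more). It grows as the top of the rim moves towards the fixture's +x. A sprung ball clicks it to rest at each number (pulls in from about 0.3 rad either side) and holds it there. It starts at 3, 4 or 5, now and then hung up half-way between two
- window (a point): middle of the window, 22 x 22 mm, in the 45-degree slanted front face of the housing, behind which the drum's number stands, white on black, 16 mm high: fixture x -28, y -109, z 97 mm
- pin6_tip (a point): centre of the free end of stop pin 6. Eight steel pins, 6 mm thick, stand out of the drum's face (fixture y -46 mm) towards +y on a circle of radius 22 mm round its axis; pin n is 31 - 3n mm long (6: 13 mm). The pin whose number shows is lowest, in line with the shaft (x 0, z 47 mm); tip of pin 6 always at y -33 mm. The frame turns with the drum; its y stays along the fixture's y
- shaft_mid (a point): middle of the stepped steel shaft, on its axis: 101 mm long, thickest step 22 mm, about 0.2 kg, loose, lying in the vees along the fixture's y (its own y likewise) and sliding there with 1 to 3 N. It starts 19 to 39 mm short of its final place
- shaft_nose (a point): centre of the shaft's end face towards the drum (12 mm across), on its axis, 50.5 mm from its middle; this end meets the pin
- shaft_tail (a point): centre of the shaft's other end face (10 mm across, chamfered, on a 12 mm end): it stands free beyond the vee blocks, 37 mm above the plate, at fixture y 87 to 107 mm at the start and 68 mm when home; the place to push, towards the fixture's -y
- ring_gauge: bystander: steel setting ring, 58 mm across, 18 mm high, in front of the fixture; origin at the centre of its underside
- gauge_block: bystander: steel gauge block, 9 x 30 x 20 mm, behind the fixture; origin at the centre of its underside
- bushing: bystander: bronze bushing, 22 mm across, 21 mm high, behind the fixture; origin at the centre of its underside
Mind the look-alikes: they are no part of the job. Of the things that look like the part that bears shaft_mid, the largest one is meant.

How it is judged (in metres and radians):
On the way:
1. the drum has clicked in with the 6 in the window (pin 6 lowest, within 3 mm of the shaft's line), with the shaft still short of the stop (x of pin6_tip in the frame of fixture between -0.003 and 0.003 m and z of pin6_tip in the frame of fixture below 0.055 m and velocity of joint stop_drum between -0.2 and 0.2 rad/s and contact force between the fingers and stop_drum below 0.1 N and y of shaft_nose in the frame of pin6_tip above 0.003 m), for 0.2 s.
At the end, for the whole second after the job is handed in: number 6 is clicked in (pin 6 lowest, within 3 mm of the shaft's line), the shaft's nose is within 1.5 mm of the tip of pin 6, the shaft lies level in both vees (axis within 3 mm across and in height, tail within 4 mm in height) and is at rest (x of pin6_tip in the frame of fixture between -0.003 and 0.003 m and z of pin6_tip in the frame of fixture below 0.055 m and y of shaft_nose in the frame of pin6_tip between -0.0015 and 0.0015 m and x of shaft_mid in the frame of fixture between -0.003 and 0.003 m and z of shaft_mid in the frame of fixture between 0.044 and 0.05 m and z of shaft_tail in the frame of fixture between 0.043 and 0.051 m and linear speed of shaft below 0.01 m/s); the robot touches nothing.
It fails at once if the drum is pressed with more than 25 N (contact force between the fingers and stop_drum above 25 N).
It fails at once if the shaft is pushed against a stop pin with more than 15 N (contact force between shaft and stop_drum above 15 N).
It fails at once if the ring gauge is moved more than 15 mm (distance of ring_gauge from where it was at the start of the episode above 0.015 m).
It fails at once if the gauge block is moved more than 15 mm (distance of gauge_block from where it was at the start of the episode above 0.015 m).
It fails at once if the bushing is moved more than 15 mm (distance of bushing from where it was at the start of the episode above 0.015 m).
It also fails if it takes over 64 s, if anything falls off the work surface, if the arm or the gripper's body presses on something with over 40 N, if the wrist force passes 120 N, or if a joint passes its speed limit or range.

## Robot

A 7-joint arm with a two-finger parallel gripper is mounted at the origin on a cart in front of the work surface, level with it; the furniture and walls round the work are solid. World frame = base frame: x ahead of the robot, y to its left, z up, the work surface at z = 0. Lengths are in mm, angles in rad, forces in N, time in s.
With the tool pointing down it reaches from about 400 to 925 mm from the base axis. Payload 5.6 kg.
Tool frame: the origin (TCP) lies between the finger pads; the fingertips stand 14 mm ahead of it and the grasp point (between the pads) lies 5 mm behind it; z points along the fingers, y is the direction in which the jaws open and shut (so a half turn about z gives the same grasp; the last joint's range is limited). The gripper opens to 85 mm and grips with 20 to 120 N. Pads are 22 mm wide; open, the fingers measure 114 mm over their backs; the gripper's body (76 mm by 85 mm) begins 54 mm behind the grasp point. The pads swing forward as they close: fully open they stand 13 mm farther back than shut.
Start: joints at [-1.357, 0.468, -0.012, 1.603, 0.006, 1.071, -0.056], TCP at [165.132, 628.681, 245.29] pointing down, gripper open.
Joint ranges: [-2.53, 2.53], [-0.31, 2.02], [-1.57, 1.55], [0.28, 2.44], [-1.29, 4.43], [0.15, 1.84], [-2.92, 2.92]. Speed limits (rad/s): [2.57, 2.57, 3.14, 3.14, 3.14, 3.14, 3.14].

## Interface

Orientations are given as a unit quaternion [x, y, z, w].
In Python, from workcell import readout, viewer, order gives the robot as it stands.
- The arm moves only by the tool apply_moves, never from a script. Its argument "rows" is a list of rows, each an object of numbers: "rx", "ry", "rz": the turn, a rotation vector about the tool's x, y, z in rad; "dx", "dy", "dz": the shift along the tool's x, y, z in m; "hand": the closure, from -1 (fully open) to 1 (shut), so that 0 is half open. A call has 1 to 10 rows; each row shifts and turns the pose as measured when the row begins, along the tool's axes as they then stand; what a row does not reach is not made up. A row lasts 1/8 s, in which the tool goes at most 62.5 mm and 10.7 degrees, less where a joint would pass 70% of its speed; a pose out of reach is approached as far as the arm can. A call is refused whole if a number of a shift passes 0.0625 or a number of a turn 0.188, either way. A call with a gripper value outside its range is refused whole. The fingers move at their own pace and stop on an object; "squeeze" is the grip in N (left out, the last holds). Time passes only in rows, so rows that do not move let the fingers close. It gives the time, the measured TCP pose, the force and the opening at its end, in the units of the state.
- readout.get_state(): the state, without advancing time (a new reading comes with each control period).
- viewer.grab_frame(name): name is "scene" or "top" or "wrist"; returns a dict with "img" (384x512x3 uint8, blue, green, red), "depth" (384x512 float32, mm along the optical axis (not along the pixel's ray), 0 where there is no reading), "K" (3x3 intrinsics, pixels), "camera_from_world" (4x4, takes a point from world to camera coordinates). Camera axes: x right, y up, looking along -z (the intrinsics and any distortion apply to the point x, -y, -z); pixel columns grow to the right and rows downward; lengths in mm; the calibration is good to about 2 mm. The wrist camera is an equidistant fisheye: a pixel r from the principal point sees the ray r / f radians off the axis. A picture is of the moment at which its call begins.
- order.sign_off(): hands the job in, once; it reports no verdict.
The state is a dict: "clock": time; "joint_positions": joint angles; "joint_vel": joint speeds; "joint_efforts": joint torques, N m; "tcp_pos": TCP position; "tcp_rot": TCP orientation; "contact_force": force on the tool from outside, world axes, zero at the start; "ft_torque": the same for the moment, N m; "gripper_width": finger opening in mm.
Only numpy, scipy, OpenCV 4.12 (cv2) and the standard library are available. Lean on these libraries where they do the work, as an engineer would, in place of code of your own. Each camera call takes 0.05 s, during which the arm holds its last target. There are 200 camera calls.

## Working session

There is one attempt and no reset: what is moved stays moved. The work goes in short steps, Python scripts to look and compute and a tool call to move; the robot and the scene stay as the last step left them, time stands still between calls to the robot, and variables do not carry over. Pictures are saved under pics/ and viewed, about 8 in all and at most 12, crops included, and the job is handed in when it is done.

Besides the shell and the picture viewer there is one more tool, called after "Request:" by a JSON object that holds its "method" and its "body". apply_moves: Moves the arm, as the interface text tells. Its arguments: {"type":"object","properties":{"rows":{"type":"array"},"squeeze":{"type":"number"}},"required":["rows"]}

```bash
mkdir -p pics; python3 - <<'E'
from workcell import readout, viewer
import cv2,numpy as np
s=readout.get_state();print(s)
for n in("scene","top"):
    f=viewer.grab_frame(n);cv2.imwrite(f"pics/{n}0.png",f["img"]);np.savez(f"{n}0.npz",**f);print(n,f["K"].tolist(),f["camera_from_world"].round(3).tolist(),[k for k in f])
E
```

```text
{'clock': 0.0, 'joint_positions': array([-1.35699611,  0.46838597, -0.01159184,  1.60363297,  0.00599963,
        1.07138075, -0.05630388]), 'joint_vel': array([ 1.10104976e-03, -3.33109396e-03,  9.33622691e-04,  2.61354681e-04,
        3.06434034e-04, -6.94156339e-05,  7.66916653e-04]), 'joint_efforts': array([-2.18369969e-04, -5.32383513e+01,  2.12670659e-02, -2.51310933e+01,
        1.14200881e-02,  7.81365292e-03,  4.45105559e-05]), 'tcp_pos': array([165.0273326 , 628.15162386, 244.32871637]), 'tcp_rot': array([ 1.28086101e-01,  9.91762656e-01, -8.84967983e-04, -4.95394388e-05]), 'contact_force': array([-1.11251035,  0.03095628, -0.13854531]), 'ft_torque': array([0.02839067, 0.06483177, 0.03837103]), 'gripper_width': 85.45746683958517}
scene [[475.7358396267072, 0.0, 258.301637170009], [0.0, 475.7358396267072, 194.6946582929545], [0.0, 0.0, 1.0]] [[-0.884, -0.467, -0.002, 464.828], [0.356, -0.677, 0.644, -267.116], [-0.302, 0.569, 0.765, -760.952], [0.0, 0.0, 0.0, 1.0]] ['img', 'depth', 'K', 'camera_from_world']
top [[456.12267767480796, 0.0, 257.5478578467311], [0.0, 456.12267767480796, 188.1608524012372], [0.0, 0.0, 1.0]] [[-0.017, -1.0, 0.019, -38.642], [0.988, -0.014, 0.156, -528.124], [-0.155, 0.022, 0.988, -861.929], [0.0, 0.0, 0.0, 1.0]] ['img', 'depth', 'K', 'camera_from_world']
```

View pics/scene0.png

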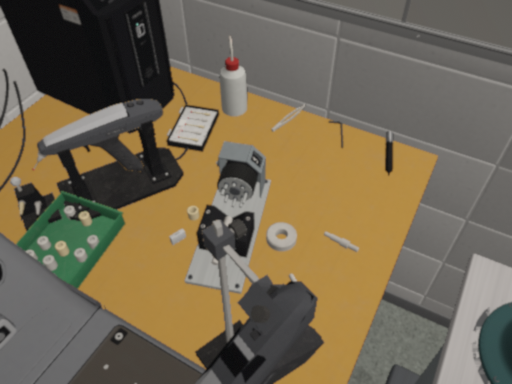

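View pics/top0.png

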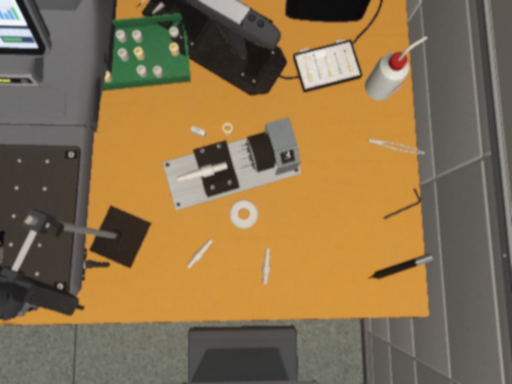

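The look-alikes for the shaft, in the top view, are the shaft on the vees at (203,172), a loose shaft at (200,253) and another at (266,265). I take the one in the vees, which is the largest. Next I measure the fixture pose and take close crops.

```bash
cat > h.py <<'E'
import numpy as np,cv2
def cloud(f):
    K,T,d=f["K"],f["camera_from_world"],f["depth"]
    v,u=np.indices(d.shape)
    p=np.stack([(u-K[0,2])/K[0,0]*d,-(v-K[1,2])/K[1,1]*d,-d],-1)
    return (p-T[:3,3])@T[:3,:3]
def proj(f,w):
    K,T=f["K"],f["camera_from_world"];c=np.atleast_2d(w)@T[:3,:3].T+T[:3,3]
    return np.c_[K[0,2]+K[0,0]*c[:,0]/-c[:,2],K[1,2]-K[1,1]*c[:,1]/-c[:,2]]
def fw(p,o,yaw):
    p=np.atleast_2d(p);c,s=np.cos(yaw),np.sin(yaw)
    return np.c_[o[0]+c*p[:,0]-s*p[:,1],o[1]+s*p[:,0]+c*p[:,1],p[:,2]]
E
python3 - <<'E'
from h import *
f=dict(np.load("top0.npz"));P=cloud(f)
ok=f["depth"]>0
print("bench z",np.median(P[250:260,320:340,2]), "cam", -f["camera_from_world"][:3,:3].T@f["camera_from_world"][:3,3])
m=(ok&(P[...,2]>5)).astype(np.uint8); m[:112]=0;m[:, :150]=0;m[:,310:]=0
n,l,st,c=cv2.connectedComponentsWithStats(m)
for i in range(1,n):
    if st[i,4]>30:
        q=P[l==i]; print(i,st[i],q.mean(0).round(1),q[:,2].max().round(1))
i=1+np.argmax(st[1:,4]); q=P[l==i]
a=q[(q[:,2]<13)]
r=cv2.minAreaRect(q[:,:2].astype(np.float32));print("all",r)
r=cv2.minAreaRect(a[:,:2].astype(np.float32));print("plate",r)
# housing top
t=q[(q[:,2]>106)&(q[:,2]<114)];print("housing top",len(t),cv2.minAreaRect(t[:,:2].astype(np.float32)))
t=q[(q[:,2]>59)&(q[:,2]<64)];print("vee top",len(t),cv2.minAreaRect(t[:,:2].astype(np.float32)))
cv2.imwrite("pics/topc.png",cv2.resize(f["img"][105:215,155:310],None,fx=5,fy=5,interpolation=cv2.INTER_CUBIC))
g=dict(np.load("scene0.npz"))
cv2.imwrite("pics/scc.png",cv2.resize(g["img"][135:295,180:300],None,fx=3.75,fy=3.75,interpolation=cv2.INTER_CUBIC))
E
```

```text
bench z -0.29446090922942536 cam [387.09992099 -27.20240056 934.20713424]
1 [ 163  118  138   92 6939] [571.5   1.5  49. ] 113.4
2 [222 123  11  12  86] [657.7  13.8  16.8] 22.6
3 [190 126  16  11  84] [652.8  74.7  17. ] 22.8
5 [229 200  29  29 546] [479.2 -17.8  16.8] 21.7
7 [186 239  27  30 199] [401.2  72.   11.3] 18.1
8 [262 248   8  36 198] [374.1 -61.4  11.4] 16.9
all ((576.6925048828125, 5.672088623046875), (105.24589538574219, 269.2101745605469), 15.88603687286377)
plate ((576.5783081054688, 5.508026123046875), (104.61080169677734, 269.34027099609375), 15.642770767211914)
housing top 787 ((609.5562133789062, -75.303955078125), (64.8277587890625, 80.89028930664062), 15.692429542541504)
vee top 546 ((584.80078125, -23.598037719726562), (92.41960144042969, 189.9454803466797), 15.662827491760254)
```

View pics/topc.png

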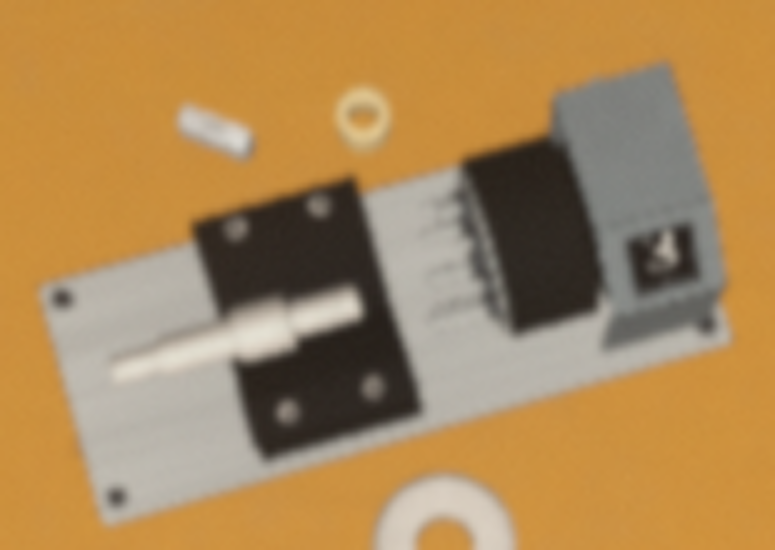

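```bash
python3 - <<'E'
from h import *
np.set_printoptions(linewidth=250,suppress=True)
for n in("top","scene"):
    f=dict(np.load(n+"0.npz"));P=cloud(f);ok=f["depth"]>0
    q=P[ok]; q=q[(q[:,2]>60)]
    # max-height grid, 80mm
    H=np.zeros((14,16),int)
    ix=((q[:,0]+100)//80).astype(int);iy=((q[:,1]+500)//80).astype(int)
    k=(ix>=0)&(ix<14)&(iy>=0)&(iy<16)
    np.maximum.at(H,(ix[k],iy[k]),q[k,2].astype(int))
    print(n,"rows x from -100 step80, cols y from -500");print(H)
    print("cam",-f["camera_from_world"][:3,:3].T@f["camera_from_world"][:3,3])
f=dict(np.load("top0.npz"));P=cloud(f)
for v,u in((235,115),(230,60),(215,38),(290,20),(150,30),(40,200),(230,105)):print(v,u,P[v,u].round(),f["depth"][v,u])
E
```

```text
top rows x from -100 step80, cols y from -500
[[  0   0   0   0   0   0   0   0   0   0   0   0   0   0   0   0]
 [  0   0   0   0   0   0   0   0   0   0   0   0   0   0   0   0]
 [  0   0   0   0   0   0   0   0   0   0   0   0   0   0   0   0]
 [218 220   0   0   0   0   0   0   0   0   0   0   0   0   0   0]
 [222 249   0   0   0   0   0   0   0   0   0  68   0   0   0   0]
 [222 263   0   0   0   0   0   0   0 377 305  90   0   0   0   0]
 [263 265   0   0   0   0   0   0 361 380 276 124   0   0   0   0]
 [277 280   0   0   0   0  64   0   0  92  93  93   0   0   0   0]
 [292 294   0   0 112 113  88  63   0  92  93  93   0   0   0   0]
 [305 311   0   0 112 113   0   0   0  92  96  95   0   0   0   0]
 [316 320 179   0   0 181   0   0   0 100 244 217   0   0   0   0]
 [281 284   0   0   0 191 192 171   0 121 273   0   0   0   0   0]
 [150 145  97  99  95   0   0 158   0 153 154   0   0   0   0   0]
 [  0   0   0   0   0   0   0   0   0   0   0   0   0   0   0   0]]
cam [387.09992099 -27.20240056 934.20713424]
scene rows x from -100 step80, cols y from -500
[[  0   0   0   0   0 
[... 496 characters left out ...]
   0   0   0   0]
 [276 280   0   0 112 113  95  64   0  93  94  93   0   0   0   0]
 [230 264   0   0 111 112  63   0   0  91  97  98   0   0   0   0]
 [230 245 179   0   0 177   0   0   0 101 188 131   0   0   0   0]
 [217 220 110   0   0 191 192 180   0 118 111   0   0   0   0   0]
 [199 200 263 300 321   0 188 184  69 115   0   0   0   0   0   0]
 [178 182   0   0 324   0   0  67 102   0   0   0   0   0   0   0]]
cam [276.24504908 469.0346061  755.08881225]
235 115 [440. 234.  31.] 894.6874
230 60 [429. 212. 349.] 578.9409
215 38 [447. 234. 364.] 566.6032
290 20 [354. 264. 334.] 580.8692
150 30 [599. 383.  86.] 861.64685
40 200 [858.  71.  10.] 983.9187
230 105 [451. 260.  13.] 913.65955
```

View pics/scc.png

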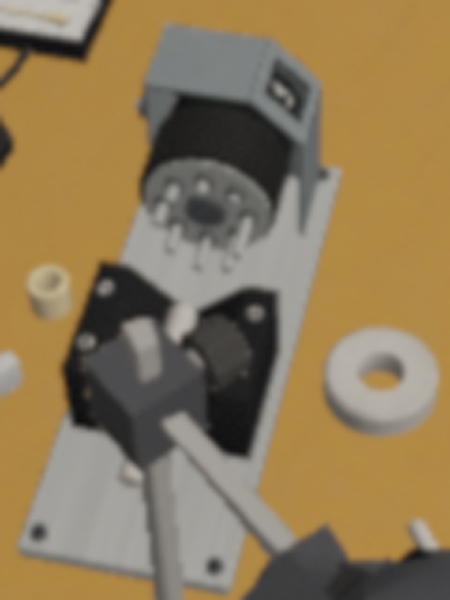

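The scene crop shows a stand obstacle at z of about 280–390 and a housing window with an unclear digit. I raise the arm and swing round the outside of the stand.

Request:
{"method": "apply_moves", "body": {"rows": [{"dz": -0.05, "rz": -0.177, "hand": 1}, {"dz": -0.05, "rz": -0.177, "hand": 1}, {"dz": -0.02, "rz": -0.177, "hand": 1}, {"dx": -0.035, "dy": -0.038, "hand": 1}, {"dx": -0.035, "dy": -0.038, "hand": 1}, {"dx": -0.035, "dy": -0.038, "hand": 1}, {"dx": -0.035, "dy": -0.038, "hand": 1}], "squeeze": 20}}

```text
schema error: expected keys rx, ry, rz, dx, dy, dz, hand
```

Request:
{"method": "apply_moves", "body": {"rows": [{"rx": 0, "ry": 0, "rz": -0.177, "dx": 0, "dy": 0, "dz": -0.05, "hand": 1}, {"rx": 0, "ry": 0, "rz": -0.177, "dx": 0, "dy": 0, "dz": -0.05, "hand": 1}, {"rx": 0, "ry": 0, "rz": -0.177, "dx": 0, "dy": 0, "dz": -0.02, "hand": 1}, {"rx": 0, "ry": 0, "rz": 0, "dx": -0.035, "dy": -0.038, "dz": 0, "hand": 1}, {"rx": 0, "ry": 0, "rz": 0, "dx": -0.035, "dy": -0.038, "dz": 0, "hand": 1}, {"rx": 0, "ry": 0, "rz": 0, "dx": -0.035, "dy": -0.038, "dz": 0, "hand": 1}, {"rx": 0, "ry": 0, "rz": 0, "dx": -0.035, "dy": -0.038, "dz": 0, "hand": 1}], "squeeze": 20}}

```text
clock: 0.98
tcp_pos: [341.7, 522.5, 364.2]
tcp_rot: [-0.151, 0.988, -0.003, -0.003]
contact_force: [1.2, -0.0, 0.5]
gripper_width: -0.0
```

Request:
{"method": "apply_moves", "body": {"rows": [{"rx": 0, "ry": 0, "rz": 0, "dx": -0.034, "dy": -0.038, "dz": 0, "hand": 1}, {"rx": 0, "ry": 0, "rz": 0, "dx": -0.034, "dy": -0.038, "dz": 0, "hand": 1}, {"rx": 0, "ry": 0, "rz": 0, "dx": -0.034, "dy": -0.038, "dz": 0, "hand": 1}, {"rx": 0, "ry": 0, "rz": 0, "dx": -0.012, "dy": -0.045, "dz": 0, "hand": 1}, {"rx": 0, "ry": 0, "rz": 0, "dx": -0.012, "dy": -0.045, "dz": 0, "hand": 1}, {"rx": 0, "ry": 0, "rz": 0, "dx": -0.012, "dy": -0.045, "dz": 0, "hand": 1}, {"rx": 0, "ry": 0, "rz": 0, "dx": -0.012, "dy": -0.045, "dz": 0, "hand": 1}, {"rx": 0, "ry": 0, "rz": 0, "dx": -0.012, "dy": -0.045, "dz": 0, "hand": 1}, {"rx": 0, "ry": 0, "rz": 0, "dx": -0.012, "dy": -0.045, "dz": 0, "hand": 1}]}}

```text
clock: 2.1
tcp_pos: [630.7, 195.9, 360.3]
tcp_rot: [-0.151, 0.988, -0.005, -0.006]
contact_force: [0.7, 1.0, 0.8]
gripper_width: -0.0
```

Request:
{"method": "apply_moves", "body": {"rows": [{"rx": -0.008, "ry": -0.013, "rz": 0.03, "dx": 0.021, "dy": -0.046, "dz": 0.02, "hand": 1}, {"rx": 0, "ry": 0, "rz": 0, "dx": 0.021, "dy": -0.046, "dz": 0.02, "hand": 1}, {"rx": 0, "ry": 0, "rz": 0, "dx": 0.021, "dy": -0.046, "dz": 0.02, "hand": 1}, {"rx": 0, "ry": 0, "rz": 0, "dx": 0.021, "dy": -0.046, "dz": 0.02, "hand": 1}, {"rx": 0, "ry": 0, "rz": 0, "dx": 0.021, "dy": -0.046, "dz": 0.02, "hand": 1}]}}

```text
clock: 2.72
tcp_pos: [592.6, -62.3, 256.9]
tcp_rot: [-0.136, 0.991, -0.001, 0.0]
contact_force: [1.8, -0.6, -0.1]
gripper_width: -0.1
```

```bash
python3 - <<'E'
from workcell import viewer,readout
from h import *
f=viewer.grab_frame("wrist");np.savez("w1.npz",**f);cv2.imwrite("pics/w1.png",f["img"])
s=readout.get_state();print(s["tcp_pos"],s["tcp_rot"],s["contact_force"]);print(f["K"],f["camera_from_world"].round(3))
T=f["camera_from_world"];print(-T[:3,:3].T@T[:3,3])
E
```

```text
[589.30308798 -71.65207069 254.21447187] [-0.13067631  0.99141531 -0.00301403 -0.00321005] [-2.73273472 -5.6450907  -1.28493519]
[[297.31863964   0.         260.24855373]
 [  0.         297.31863964 190.94130497]
 [  0.           0.           1.        ]] [[-2.68000e-01  9.63000e-01 -1.00000e-03  2.18337e+02]
 [-9.30000e-01 -2.59000e-01 -2.62000e-01  5.74022e+02]
 [-2.53000e-01 -6.90000e-02  9.65000e-01 -2.43987e+02]
 [ 0.00000e+00  0.00000e+00  0.00000e+00  1.00000e+00]]
[530.35942881 -78.85007086 386.26929541]
```

View pics/w1.png

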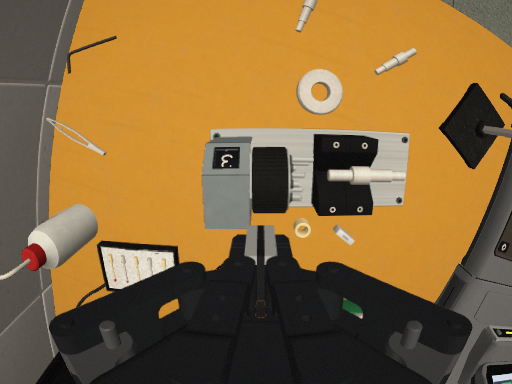

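```bash
cat > see.py <<'E'
import sys
from workcell import viewer,readout
from h import *
n=sys.argv[1]; o,yaw=np.array([576.6,5.6]),np.radians(15.7)
if len(sys.argv)>2: f=dict(np.load(sys.argv[2]))
else: f=viewer.grab_frame("wrist");np.savez(n+".npz",**f)
def wp(p):
    K,T=f["K"],f["camera_from_world"];c=fw(p,o,yaw)@T[:3,:3].T+T[:3,3]
    x,y,z=c[:,0],-c[:,1],-c[:,2];r=np.hypot(x,y);t=np.arctan2(r,z)
    return np.c_[K[0,2]+K[0,0]*t*x/r,K[1,2]+K[1,1]*t*y/r]
# rectify the window: image right = fixture -y, up = slope upward
h=15;e=np.sqrt(.5)
q=np.array([[-28+e*b,-109-a,97+e*b] for b in np.linspace(h,-h,300) for a in np.linspace(-h,h,300)])
m=wp(q).reshape(300,300,2).astype(np.float32)
a=cv2.remap(f["img"],m[...,0],m[...,1],cv2.INTER_CUBIC)
b=cv2.rotate(cv2.resize(f["img"][110:250,190:420],None,fx=2.15,fy=2.15,interpolation=cv2.INTER_CUBIC),cv2.ROTATE_180)
b=cv2.resize(b,(int(b.shape[1]*300/b.shape[0]),300))
cv2.imwrite(f"pics/{n}.png",np.hstack([a,b]))
E
python3 see.py c1 w1.npz
```

```text
(no output)
```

View pics/c1.png

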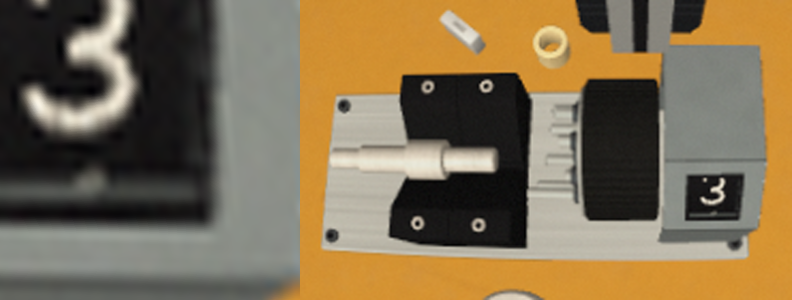

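The window shows a 3, sitting normally with a slight parallax shift upward. So the drum needs 3 clicks towards +x. I descend next.

Request:
{"method": "apply_moves", "body": {"rows": [{"rx": 0, "ry": 0, "rz": 0, "dx": 0.003, "dy": 0.013, "dz": 0.03, "hand": 1}, {"rx": 0, "ry": 0, "rz": 0, "dx": 0, "dy": 0, "dz": 0.04, "hand": 1}, {"rx": 0, "ry": 0, "rz": 0, "dx": 0, "dy": 0, "dz": 0.03, "hand": 1}, {"rx": 0, "ry": 0, "rz": 0, "dx": 0, "dy": 0, "dz": 0, "hand": 1}, {"rx": 0, "ry": 0, "rz": 0, "dx": 0, "dy": 0, "dz": 0, "hand": 1}]}}

```text
clock: 3.4
tcp_pos: [581.4, -63.4, 151.4]
tcp_rot: [-0.127, 0.992, -0.003, -0.004]
contact_force: [-0.2, -0.2, 0.1]
gripper_width: -0.2
```

```bash
cat > st.py <<'E'
from workcell import readout
import numpy as np
from scipy.spatial.transform import Rotation as R
np.set_printoptions(suppress=True,precision=4)
s=readout.get_state();o=np.array([576.6,5.6]);y=np.radians(15.7)
M=np.array([[np.cos(y),np.sin(y)],[-np.sin(y),np.cos(y)]])
r=R.from_quat(s["tcp_rot"]);F=s["contact_force"]
want=R.from_matrix(np.array([[-np.cos(y),-np.sin(y),0],[-np.sin(y),np.cos(y),0],[0,0,-1]]).T)
print("t",s["clock"],"fix xy",(M@(s["tcp_pos"][:2]-o)).round(2),"z",s["tcp_pos"][2].round(2),"F fix",(M@F[:2]).round(2),F[2].round(2),"turn needed (tool)",(r.inv()*want).as_rotvec(),"w",s["gripper_width"])
E
python3 st.py
```

```text
t 3.4 fix xy [-14.04 -67.75] z 151.37 F fix [-0.23 -0.18] 0.06 turn needed (tool) [-0.0053 -0.0088 -0.0185] w -0.18668684543662448
```

Request:
{"method": "apply_moves", "body": {"rows": [{"rx": -0.005, "ry": -0.009, "rz": -0.018, "dx": 0, "dy": 0.003, "dz": 0.025, "hand": 1}, {"rx": 0, "ry": 0, "rz": 0, "dx": 0, "dy": 0, "dz": 0, "hand": 1}, {"rx": 0, "ry": 0, "rz": 0, "dx": 0, "dy": 0, "dz": 0.002, "hand": 1}]}}

```text
clock: 3.78
tcp_pos: [583.9, -60.6, 129.0]
tcp_rot: [-0.137, 0.991, -0.001, 0.004]
contact_force: [0.6, -0.9, 0.3]
gripper_width: 0.2
```

```bash
python3 st.py
```

```text
t 3.775 fix xy [-10.85 -65.71] z 129.01 F fix [ 0.36 -1.07] 0.33 turn needed (tool) [-0.0026  0.0082 -0.0001] w 0.22949667889789035
```

Request:
{"method": "apply_moves", "body": {"rows": [{"rx": 0, "ry": 0.008, "rz": 0, "dx": 0.002, "dy": 0, "dz": 0.006, "hand": 1}, {"rx": 0, "ry": 0, "rz": 0, "dx": 0, "dy": 0, "dz": 0.001, "hand": 1}, {"rx": 0, "ry": 0, "rz": 0, "dx": 0, "dy": 0, "dz": 0.001, "hand": 1}]}}

```text
clock: 4.15
tcp_pos: [583.3, -61.3, 122.7]
tcp_rot: [-0.136, 0.991, -0.002, 0.002]
contact_force: [-0.5, 0.4, 0.1]
gripper_width: 0.1
```

```bash
python3 st.py
```

```text
t 4.15 fix xy [-11.68 -66.21] z 122.66 F fix [-0.43  0.49] 0.12 turn needed (tool) [-0.0037  0.0027 -0.0003] w 0.12106823434361876
```

Request:
{"method": "apply_moves", "body": {"rows": [{"rx": 0, "ry": 0, "rz": 0, "dx": 0.002, "dy": 0.001, "dz": 0.002, "hand": 1}, {"rx": 0, "ry": 0, "rz": 0, "dx": 0, "dy": 0, "dz": 0.0015, "hand": 1}, {"rx": 0, "ry": 0, "rz": 0, "dx": 0, "dy": 0, "dz": 0.001, "hand": 1}]}}

```text
clock: 4.53
tcp_pos: [581.0, -60.9, 118.6]
tcp_rot: [-0.136, 0.991, -0.002, 0.002]
contact_force: [-3.1, 0.2, 10.1]
gripper_width: 0.2
```

```bash
python3 st.py
```

```text
t 4.525 fix xy [-13.72 -65.19] z 118.65 F fix [-2.96  0.99] 10.1 turn needed (tool) [-0.0036  0.0029 -0.0005] w 0.22545481814940452
```

Request:
{"method": "apply_moves", "body": {"rows": [{"rx": 0, "ry": 0, "rz": 0, "dx": -0.003, "dy": 0, "dz": 0.001, "hand": 1}]}}

```text
clock: 4.65
tcp_pos: [582.5, -60.6, 118.7]
tcp_rot: [-0.136, 0.991, -0.001, -0.0]
contact_force: [-10.1, -0.9, 18.9]
gripper_width: 0.2
```

```bash
python3 st.py
```

```text
t 4.65 fix xy [-12.26 -65.28] z 118.69 F fix [-9.94  1.88] 18.92 turn needed (tool) [-0.0025 -0.0005 -0.0009] w 0.24523327251114346
```

Request:
{"method": "apply_moves", "body": {"rows": [{"rx": 0, "ry": 0, "rz": 0, "dx": -0.004, "dy": 0, "dz": 0.0003, "hand": 1}]}}

```text
clock: 4.78
tcp_pos: [585.2, -59.8, 119.5]
tcp_rot: [-0.136, 0.991, -0.001, -0.001]
contact_force: [-6.9, 0.1, 10.5]
gripper_width: 0.1
```

```bash
python3 st.py
```

```text
t 4.775 fix xy [ -9.46 -65.27] z 119.54 F fix [-6.58  1.91] 10.49 turn needed (tool) [-0.0015 -0.003  -0.0013] w 0.11040407233196871
```

Request:
{"method": "apply_moves", "body": {"rows": [{"rx": 0, "ry": 0, "rz": 0, "dx": -0.004, "dy": 0, "dz": 0.0003, "hand": 1}, {"rx": 0, "ry": 0, "rz": 0, "dx": -0.004, "dy": 0, "dz": 0.0006, "hand": 1}]}}

```text
clock: 5.03
tcp_pos: [592.1, -57.8, 120.2]
tcp_rot: [-0.136, 0.991, -0.001, -0.002]
contact_force: [-2.2, 0.6, 3.9]
gripper_width: -0.1
```

```bash
python3 st.py
```

```text
t 5.025 fix xy [ -2.22 -65.2 ] z 120.19 F fix [-1.94  1.19] 3.85 turn needed (tool) [-0.0005 -0.0045 -0.0018] w -0.12348441787251332
```

Request:
{"method": "apply_moves", "body": {"rows": [{"rx": 0, "ry": 0, "rz": 0, "dx": -0.003, "dy": 0, "dz": 0.0011, "hand": 1}, {"rx": 0, "ry": 0, "rz": 0, "dx": -0.004, "dy": 0, "dz": 0.0011, "hand": 1}]}}

```text
clock: 5.28
tcp_pos: [600.5, -55.4, 119.9]
tcp_rot: [-0.136, 0.991, -0.0, -0.0]
contact_force: [0.2, 0.9, 5.6]
gripper_width: 0.2
```

```bash
python3 st.py
```

```text
t 5.275 fix xy [  6.51 -65.23] z 119.86 F fix [0.49 0.84] 5.59 turn needed (tool) [-0.0007 -0.0008 -0.0017] w 0.23994901493406448
```

Request:
{"method": "apply_moves", "body": {"rows": [{"rx": 0, "ry": 0, "rz": 0, "dx": -0.004, "dy": 0, "dz": 0.0015, "hand": 1}, {"rx": 0, "ry": 0, "rz": 0, "dx": -0.003, "dy": 0, "dz": 0.0015, "hand": 1}]}}

```text
clock: 5.52
tcp_pos: [609.7, -52.8, 119.1]
tcp_rot: [-0.136, 0.991, -0.0, 0.002]
contact_force: [-3.5, 0.2, 10.8]
gripper_width: 0.4
```

```bash
python3 st.py; python3 see.py c2
```

```text
t 5.525 fix xy [ 16.07 -65.22] z 119.12 F fix [-3.31  1.09] 10.76 turn needed (tool) [-0.0013  0.004  -0.0011] w 0.36837567908693336
```

View pics/c2.png

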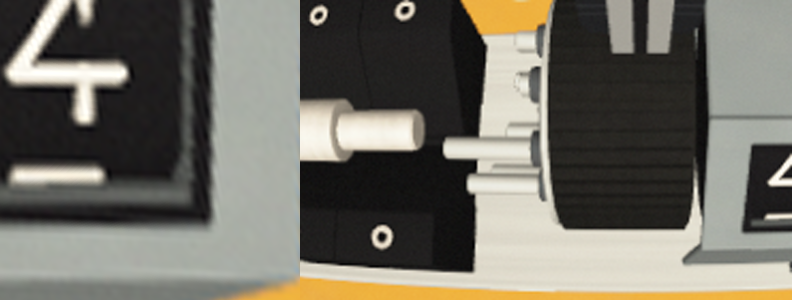

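Number 4 is now in the window, at the left of the crop, and the 28 mm stroke gave one click without slip. I go back for the second stroke.

Request:
{"method": "apply_moves", "body": {"rows": [{"rx": 0, "ry": 0, "rz": 0, "dx": 0, "dy": 0, "dz": -0.008, "hand": 1}, {"rx": 0, "ry": 0, "rz": 0, "dx": 0.015, "dy": 0, "dz": -0.002, "hand": 1}, {"rx": 0, "ry": 0, "rz": 0, "dx": 0.015, "dy": 0, "dz": 0, "hand": 1}, {"rx": 0, "ry": 0, "rz": 0, "dx": 0, "dy": 0, "dz": 0.003, "hand": 1}, {"rx": 0, "ry": 0, "rz": 0, "dx": 0, "dy": 0, "dz": 0, "hand": 1}]}}

```text
clock: 6.2
tcp_pos: [577.2, -62.1, 125.3]
tcp_rot: [-0.136, 0.991, -0.0, 0.001]
contact_force: [0.1, 0.1, -0.5]
gripper_width: -0.3
```

```bash
python3 st.py
```

```text
t 6.2 fix xy [-17.76 -65.29] z 125.34 F fix [0.08 0.03] -0.5 turn needed (tool) [-0.0009  0.0016 -0.002 ] w -0.2626719496463388
```

Request:
{"method": "apply_moves", "body": {"rows": [{"rx": 0, "ry": 0, "rz": 0, "dx": -0.004, "dy": 0, "dz": 0.004, "hand": 1}, {"rx": 0, "ry": 0, "rz": 0, "dx": 0, "dy": 0, "dz": 0.001, "hand": 1}, {"rx": 0, "ry": 0, "rz": 0, "dx": 0, "dy": 0, "dz": 0.001, "hand": 1}]}}

```text
clock: 6.58
tcp_pos: [582.0, -60.6, 118.6]
tcp_rot: [-0.136, 0.991, -0.0, 0.001]
contact_force: [-0.2, 0.9, 0.2]
gripper_width: -0.1
```

```bash
python3 st.py
```

```text
t 6.575 fix xy [-12.72 -65.17] z 118.6 F fix [0.03 0.97] 0.17 turn needed (tool) [-0.0009  0.0018 -0.0013] w -0.11211701949133333
```

Request:
{"method": "apply_moves", "body": {"rows": [{"rx": 0, "ry": 0, "rz": 0, "dx": 0, "dy": 0, "dz": 0.001, "hand": 1}]}}

```text
clock: 6.7
tcp_pos: [582.1, -60.6, 117.9]
tcp_rot: [-0.136, 0.991, -0.0, 0.001]
contact_force: [-3.4, -0.1, 8.6]
gripper_width: 0.3
```

```bash
python3 st.py
```

```text
t 6.7 fix xy [-12.61 -65.21] z 117.93 F fix [-3.27  0.78] 8.61 turn needed (tool) [-0.0009  0.0016 -0.0013] w 0.25261731593668296
```

Request:
{"method": "apply_moves", "body": {"rows": [{"rx": 0, "ry": 0, "rz": 0, "dx": -0.003, "dy": 0, "dz": 0.0004, "hand": 1}, {"rx": 0, "ry": 0, "rz": 0, "dx": -0.004, "dy": 0, "dz": 0.0003, "hand": 1}]}}

```text
clock: 6.95
tcp_pos: [586.2, -59.5, 118.7]
tcp_rot: [-0.136, 0.991, 0.0, -0.002]
contact_force: [-6.2, 0.4, 10.7]
gripper_width: 0.4
```

```bash
python3 st.py
```

```text
t 6.95 fix xy [ -8.35 -65.23] z 118.72 F fix [-5.91  2.03] 10.66 turn needed (tool) [ 0.0011 -0.0044 -0.002 ] w 0.4187094049250307
```

Request:
{"method": "apply_moves", "body": {"rows": [{"rx": 0, "ry": 0, "rz": 0, "dx": -0.004, "dy": 0, "dz": 0.0005, "hand": 1}, {"rx": 0, "ry": 0, "rz": 0, "dx": -0.004, "dy": 0, "dz": 0.0008, "hand": 1}]}}

```text
clock: 7.2
tcp_pos: [593.5, -57.4, 119.2]
tcp_rot: [-0.135, 0.991, 0.001, -0.003]
contact_force: [-1.9, 0.5, 4.7]
gripper_width: -0.4
```

```bash
python3 st.py
```

```text
t 7.2 fix xy [ -0.74 -65.24] z 119.15 F fix [-1.71  0.98] 4.69 turn needed (tool) [ 0.0018 -0.0052 -0.0024] w -0.41971431257817454
```

Request:
{"method": "apply_moves", "body": {"rows": [{"rx": 0, "ry": 0, "rz": 0, "dx": -0.003, "dy": 0, "dz": 0.0013, "hand": 1}, {"rx": 0, "ry": 0, "rz": 0, "dx": -0.004, "dy": 0, "dz": 0.0012, "hand": 1}]}}

```text
clock: 7.45
tcp_pos: [602.1, -55.0, 118.7]
tcp_rot: [-0.136, 0.991, 0.001, -0.001]
contact_force: [0.9, 0.8, 3.7]
gripper_width: -0.1
```

```bash
python3 st.py
```

```text
t 7.45 fix xy [  8.19 -65.2 ] z 118.69 F fix [1.03 0.52] 3.7 turn needed (tool) [ 0.0016 -0.0012 -0.0022] w -0.13046851997291056
```

Request:
{"method": "apply_moves", "body": {"rows": [{"rx": 0, "ry": 0, "rz": 0, "dx": -0.003, "dy": 0, "dz": 0.0016, "hand": 1}, {"rx": 0, "ry": 0, "rz": 0, "dx": -0.003, "dy": 0, "dz": 0.0015, "hand": 1}]}}

```text
clock: 7.7
tcp_pos: [610.3, -52.7, 117.8]
tcp_rot: [-0.136, 0.991, 0.001, 0.002]
contact_force: [-4.2, 0.7, 9.3]
gripper_width: 0.2
```

```bash
python3 st.py
```

```text
t 7.7 fix xy [ 16.65 -65.23] z 117.84 F fix [-3.88  1.8 ] 9.31 turn needed (tool) [ 0.0009  0.0034 -0.0015] w 0.19916673844352142
```

Request:
{"method": "apply_moves", "body": {"rows": [{"rx": 0, "ry": 0, "rz": 0, "dx": 0, "dy": 0, "dz": -0.008, "hand": 1}, {"rx": 0, "ry": 0, "rz": 0, "dx": 0.015, "dy": 0, "dz": -0.002, "hand": 1}, {"rx": 0, "ry": 0, "rz": 0, "dx": 0.012, "dy": 0, "dz": 0, "hand": 1}, {"rx": 0, "ry": 0, "rz": 0, "dx": 0, "dy": 0, "dz": 0.003, "hand": 1}, {"rx": 0, "ry": 0, "rz": 0, "dx": 0, "dy": 0, "dz": 0, "hand": 1}]}}

```text
clock: 8.32
tcp_pos: [580.7, -61.0, 124.1]
tcp_rot: [-0.135, 0.991, 0.001, 0.0]
contact_force: [0.1, -0.4, 0.6]
gripper_width: 0.2
```

```bash
python3 st.py; python3 see.py c3
```

```text
t 8.325 fix xy [-14.08 -65.22] z 124.11 F fix [ 0.03 -0.44] 0.65 turn needed (tool) [ 0.0013  0.0009 -0.0023] w 0.2381592592365742
```

View pics/c3.png

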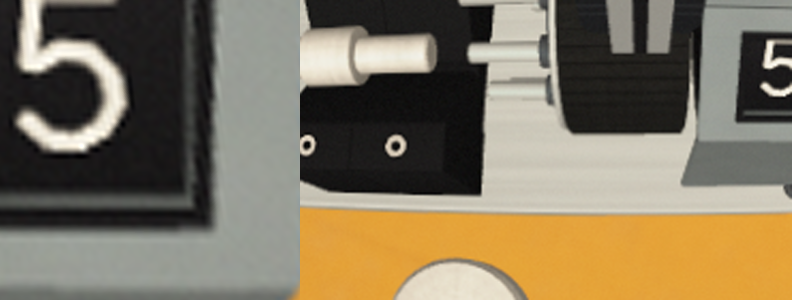

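Number 5 is centred in the window. The third stroke follows.

Request:
{"method": "apply_moves", "body": {"rows": [{"rx": 0, "ry": 0, "rz": 0, "dx": -0.001, "dy": 0, "dz": 0.004, "hand": 1}, {"rx": 0, "ry": 0, "rz": 0, "dx": 0, "dy": 0, "dz": 0.001, "hand": 1}, {"rx": 0, "ry": 0, "rz": 0, "dx": 0, "dy": 0, "dz": 0.0008, "hand": 1}]}}

```text
clock: 8.75
tcp_pos: [582.4, -60.5, 117.7]
tcp_rot: [-0.136, 0.991, 0.001, 0.001]
contact_force: [-0.4, 0.7, -0.4]
gripper_width: 0.2
```

```bash
python3 st.py
```

```text
t 8.75 fix xy [-12.28 -65.18] z 117.75 F fix [-0.23  0.74] -0.38 turn needed (tool) [ 0.0012  0.0012 -0.0018] w 0.2193108884456035
```

Request:
{"method": "apply_moves", "body": {"rows": [{"rx": 0, "ry": 0, "rz": 0, "dx": 0, "dy": 0, "dz": 0.001, "hand": 1}]}}

```text
clock: 8.88
tcp_pos: [582.5, -60.5, 117.0]
tcp_rot: [-0.136, 0.991, 0.001, 0.0]
contact_force: [-2.9, -0.6, 7.6]
gripper_width: 0.4
```

```bash
python3 st.py
```

```text
t 8.875 fix xy [-12.19 -65.22] z 116.97 F fix [-2.97  0.2 ] 7.56 turn needed (tool) [ 0.0012  0.0011 -0.0017] w 0.44938287421365464
```

Request:
{"method": "apply_moves", "body": {"rows": [{"rx": 0, "ry": 0, "rz": 0, "dx": -0.003, "dy": 0, "dz": 0.0005, "hand": 1}, {"rx": 0, "ry": 0, "rz": 0, "dx": -0.004, "dy": 0, "dz": 0.0003, "hand": 1}]}}

```text
clock: 9.12
tcp_pos: [586.6, -59.4, 117.7]
tcp_rot: [-0.135, 0.991, 0.001, -0.003]
contact_force: [-5.7, 0.4, 9.8]
gripper_width: 0.1
```

```bash
python3 st.py
```

```text
t 9.125 fix xy [ -8.   -65.29] z 117.67 F fix [-5.4   1.89] 9.84 turn needed (tool) [ 0.0031 -0.0051 -0.0025] w 0.11144214529789477
```

Request:
{"method": "apply_moves", "body": {"rows": [{"rx": 0, "ry": 0, "rz": 0, "dx": -0.004, "dy": 0, "dz": 0.0006, "hand": 1}, {"rx": 0, "ry": 0, "rz": 0, "dx": -0.004, "dy": 0, "dz": 0.0009, "hand": 1}]}}

```text
clock: 9.38
tcp_pos: [593.9, -57.3, 118.0]
tcp_rot: [-0.135, 0.991, 0.002, -0.003]
contact_force: [-1.9, 0.7, 4.7]
gripper_width: 0.2
```

```bash
python3 st.py
```

```text
t 9.375 fix xy [ -0.31 -65.21] z 118.04 F fix [-1.64  1.22] 4.69 turn needed (tool) [ 0.004  -0.0057 -0.0028] w 0.15277320430873606
```

Request:
{"method": "apply_moves", "body": {"rows": [{"rx": 0, "ry": 0, "rz": 0, "dx": -0.003, "dy": 0, "dz": 0.0013, "hand": 1}, {"rx": 0, "ry": 0, "rz": 0, "dx": -0.004, "dy": 0, "dz": 0.0012, "hand": 1}]}}

```text
clock: 9.62
tcp_pos: [602.7, -54.8, 117.7]
tcp_rot: [-0.135, 0.991, 0.002, -0.001]
contact_force: [0.8, 1.1, 4.3]
gripper_width: -0.0
```

```bash
python3 st.py
```

```text
t 9.625 fix xy [  8.74 -65.22] z 117.72 F fix [1.04 0.85] 4.32 turn needed (tool) [ 0.0036 -0.0013 -0.0025] w -0.012300907258541533
```

Request:
{"method": "apply_moves", "body": {"rows": [{"rx": 0, "ry": 0, "rz": 0, "dx": -0.003, "dy": 0, "dz": 0.0016, "hand": 1}, {"rx": 0, "ry": 0, "rz": 0, "dx": -0.003, "dy": 0, "dz": 0.0014, "hand": 1}, {"rx": 0, "ry": 0, "rz": 0, "dx": 0, "dy": 0, "dz": -0.01, "hand": 1}, {"rx": 0, "ry": 0, "rz": 0, "dx": 0.005, "dy": 0, "dz": -0.03, "hand": 1}, {"rx": 0, "ry": 0, "rz": 0, "dx": 0.005, "dy": 0, "dz": -0.01, "hand": 1}, {"rx": 0, "ry": 0, "rz": 0, "dx": 0, "dy": 0, "dz": 0, "hand": 1}, {"rx": 0, "ry": 0, "rz": 0, "dx": 0, "dy": 0, "dz": 0, "hand": 1}]}}

```text
clock: 10.5
tcp_pos: [599.5, -55.7, 167.3]
tcp_rot: [-0.136, 0.991, 0.002, 0.0]
contact_force: [0.4, -0.1, 1.0]
gripper_width: -0.0
```

```bash
python3 st.py; python3 see.py c4
```

```text
t 10.5 fix xy [  5.5  -65.17] z 167.3 F fix [ 0.36 -0.24] 1.04 turn needed (tool) [ 0.0035  0.0007 -0.002 ] w -0.03522789313216996
```

View pics/c4.png

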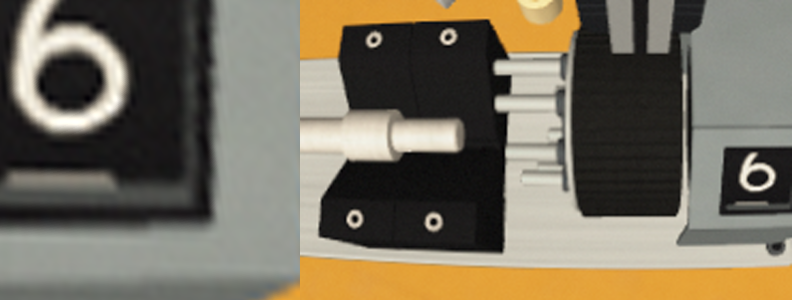

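The 6 is in the window, digit centre at about (70,75) in the crop. The shaft's nose is still short of the pins. Next is where the tail stands.

```bash
python3 - <<'E'
from h import *
f=dict(np.load("top0.npz"));P=cloud(f).reshape(-1,3);y=np.radians(15.7)
d=P[:,:2]-[576.6,5.6];X=np.c_[d[:,0]*np.cos(y)+d[:,1]*np.sin(y),-d[:,0]*np.sin(y)+d[:,1]*np.cos(y),P[:,2]]
k=(abs(X[:,0])<14)&(X[:,1]>-40)&(X[:,1]<130)&(X[:,2]>44)&(X[:,2]<62)
q=X[k];print(np.sort(q[:,1])[[0,1,2,-3,-2,-1]])
t=q[q[:,1]>68];print("tail x",t[:,0].mean(),t[:,0].min(),t[:,0].max(),"zmax",t[:,2].max())
n=q[(q[:,1]<0)];print("nose x",n[:,0].mean(),n[:,2].max())
E
```

```text
[-37.80306081 -37.67772385 -37.63331831 109.355953   109.72854228
 110.16543691]
tail x -0.9353875007176446 -8.002108847486912 7.111678568141409 zmax 56.121358421520256
nose x -0.18515298240151803 57.53963240398587
```

Request:
{"method": "apply_moves", "body": {"rows": [{"rx": 0, "ry": 0, "rz": 0, "dx": 0.001, "dy": 0.04, "dz": 0, "hand": 1}, {"rx": 0, "ry": 0, "rz": 0, "dx": 0.001, "dy": 0.05, "dz": 0, "hand": 1}, {"rx": 0, "ry": 0, "rz": 0, "dx": 0.001, "dy": 0.05, "dz": 0, "hand": 1}, {"rx": 0, "ry": 0, "rz": 0, "dx": 0.001, "dy": 0.05, "dz": 0, "hand": 1}, {"rx": 0, "ry": 0, "rz": 0, "dx": 0, "dy": 0.007, "dz": 0, "hand": 1}, {"rx": 0, "ry": 0, "rz": 0, "dx": 0, "dy": 0, "dz": 0, "hand": 1}]}}

```text
clock: 11.3
tcp_pos: [540.1, 137.0, 162.6]
tcp_rot: [-0.134, 0.991, 0.001, -0.003]
contact_force: [0.7, -1.2, -0.2]
gripper_width: 0.3
```

```bash
python3 st.py
```

```text
t 11.3 fix xy [  0.4  136.36] z 162.64 F fix [ 0.3  -1.34] -0.24 turn needed (tool) [ 0.0024 -0.0064 -0.0042] w 0.2567537144719655
```

```bash
python3 - <<'E'
from h import *
Q=[]
for n in("top","scene"):
    f=dict(np.load(n+"0.npz"));P=cloud(f)[f["depth"]>0];Q.append(P[(P[:,2]>130)&(P[:,0]<640)&(P[:,1]>80)&(P[:,1]<420)])
P=np.vstack(Q);d=np.hypot(P[:,0]-540,P[:,1]-137);i=np.argsort(d)[:400:40];print(np.c_[P[i],d[i]].round())
E
```

```text
[[436. 208. 349. 126.]
 [436. 212. 354. 128.]
 [444. 224. 340. 130.]
 [442. 223. 353. 131.]
 [447. 230. 366. 132.]
 [452. 236. 365. 133.]
 [439. 224. 360. 133.]
 [453. 239. 367. 134.]
 [439. 227. 362. 135.]
 [440. 229. 366. 136.]]
```

Request:
{"method": "apply_moves", "body": {"rows": [{"rx": 0.002, "ry": -0.006, "rz": -0.004, "dx": 0, "dy": 0, "dz": 0.03, "hand": 1}, {"rx": 0, "ry": 0, "rz": 0, "dx": 0, "dy": 0, "dz": 0.03, "hand": 1}, {"rx": 0, "ry": 0, "rz": 0, "dx": 0, "dy": 0, "dz": 0.02, "hand": 1}, {"rx": 0, "ry": 0, "rz": 0, "dx": 0, "dy": 0, "dz": 0.012, "hand": 1}, {"rx": 0, "ry": 0, "rz": 0, "dx": 0, "dy": 0, "dz": 0, "hand": 1}]}}

```text
clock: 11.92
tcp_pos: [542.8, 129.1, 67.4]
tcp_rot: [-0.131, 0.991, -0.002, 0.0]
contact_force: [-0.6, -0.7, 0.1]
gripper_width: -0.0
```

```bash
python3 st.py
```

```text
t 11.925 fix xy [  0.91 128.  ] z 67.38 F fix [-0.81 -0.53] 0.11 turn needed (tool) [-0.0033  0.0003 -0.0105] w -0.011333745811853455
```

Request:
{"method": "apply_moves", "body": {"rows": [{"rx": -0.003, "ry": 0, "rz": -0.01, "dx": 0.001, "dy": 0.002, "dz": 0.008, "hand": 1}, {"rx": 0, "ry": 0, "rz": 0, "dx": 0, "dy": 0, "dz": 0.006, "hand": 1}, {"rx": 0, "ry": 0, "rz": 0, "dx": 0, "dy": 0, "dz": 0, "hand": 1}]}}

```text
clock: 12.3
tcp_pos: [542.6, 130.5, 54.0]
tcp_rot: [-0.136, 0.991, 0.0, 0.002]
contact_force: [-0.4, 0.7, 0.1]
gripper_width: -0.1
```

```bash
python3 st.py; python3 see.py c5; python3 -c "
import cv2,numpy as np;cv2.imwrite('pics/w5.png',np.load('c5.npz')['img'][60:384,100:512])"
```

```text
t 12.3 fix xy [  1.05 129.43] z 53.97 F fix [-0.22  0.74] 0.15 turn needed (tool) [-0.0001  0.003  -0.0007] w -0.07803459134975659
```

View pics/w5.png

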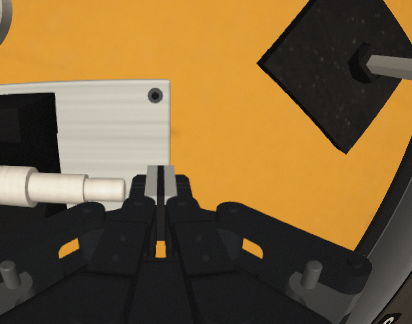

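Request:
{"method": "apply_moves", "body": {"rows": [{"rx": 0, "ry": 0, "rz": 0, "dx": 0.001, "dy": -0.005, "dz": 0, "hand": 1}, {"rx": 0, "ry": 0, "rz": 0, "dx": 0, "dy": -0.004, "dz": 0, "hand": 1}, {"rx": 0, "ry": 0, "rz": 0, "dx": 0, "dy": -0.003, "dz": 0, "hand": 1}, {"rx": 0, "ry": 0, "rz": 0, "dx": 0, "dy": -0.003, "dz": 0, "hand": 1}]}}

```text
clock: 12.85
tcp_pos: [546.3, 116.4, 55.2]
tcp_rot: [-0.137, 0.991, 0.001, 0.002]
contact_force: [-0.5, 1.6, -0.0]
gripper_width: -0.3
```

```bash
python3 st.py
```

```text
t 12.85 fix xy [  0.8  114.86] z 55.17 F fix [-0.09  1.64] -0.04 turn needed (tool) [0.0011 0.0051 0.0006] w -0.2525934015869545
```

Request:
{"method": "apply_moves", "body": {"rows": [{"rx": 0, "ry": 0.004, "rz": 0, "dx": 0.001, "dy": -0.003, "dz": 0.001, "hand": 1}, {"rx": 0, "ry": 0, "rz": 0, "dx": 0, "dy": -0.003, "dz": 0, "hand": 1}, {"rx": 0, "ry": 0, "rz": 0, "dx": 0, "dy": -0.003, "dz": 0, "hand": 1}]}}

```text
clock: 13.22
tcp_pos: [547.9, 107.2, 54.1]
tcp_rot: [-0.137, 0.991, 0.001, 0.0]
contact_force: [0.4, 2.0, 0.7]
gripper_width: 0.1
```

```bash
python3 st.py
```

```text
t 13.225 fix xy [ -0.16 105.56] z 54.12 F fix [0.94 1.81] 0.73 turn needed (tool) [0.0015 0.001  0.0008] w 0.1088494723123742
```

Request:
{"method": "apply_moves", "body": {"rows": [{"rx": 0, "ry": 0, "rz": 0, "dx": 0, "dy": -0.003, "dz": 0, "hand": 1}, {"rx": 0, "ry": 0, "rz": 0, "dx": 0, "dy": -0.003, "dz": 0, "hand": 1}, {"rx": 0, "ry": 0, "rz": 0, "dx": 0, "dy": -0.003, "dz": 0, "hand": 1}, {"rx": 0, "ry": 0, "rz": 0, "dx": 0, "dy": -0.002, "dz": 0, "hand": 1}]}}

```text
clock: 13.72
tcp_pos: [551.0, 95.7, 54.1]
tcp_rot: [-0.137, 0.991, 0.001, 0.0]
contact_force: [-1.1, 2.1, 0.4]
gripper_width: -0.3
```

```bash
python3 st.py;python3 see.py c6; python3 -c "
import cv2,numpy as np;cv2.imwrite('pics/w6.png',cv2.resize(np.load('c6.npz')['img'][150:300,0:300],None,fx=2.6,fy=2.6))"
```

```text
t 13.725 fix xy [-0.22 93.7 ] z 54.07 F fix [-0.48  2.31] 0.4 turn needed (tool) [0.0015 0.0008 0.0007] w -0.28423375505431847
```

View pics/w6.png

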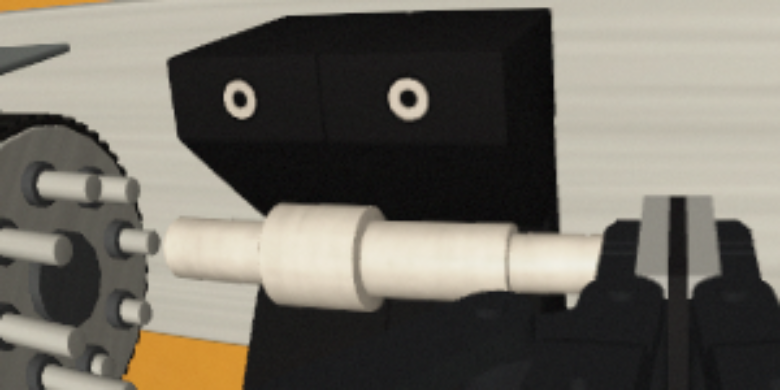

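Request:
{"method": "apply_moves", "body": {"rows": [{"rx": 0, "ry": 0, "rz": 0, "dx": 0, "dy": -0.001, "dz": 0, "hand": 1}, {"rx": 0, "ry": 0, "rz": 0, "dx": 0, "dy": -0.001, "dz": 0, "hand": 1}]}}

```text
clock: 14.02
tcp_pos: [551.7, 93.5, 54.1]
tcp_rot: [-0.137, 0.991, 0.001, 0.0]
contact_force: [-0.4, 2.6, 0.7]
gripper_width: -0.2
```

```bash
python3 st.py
```

```text
t 14.025 fix xy [-0.22 91.41] z 54.07 F fix [0.29 2.61] 0.69 turn needed (tool) [0.0014 0.0008 0.0006] w -0.219620292770455
```

Request:
{"method": "apply_moves", "body": {"rows": [{"rx": 0, "ry": 0, "rz": 0, "dx": 0, "dy": -0.001, "dz": 0, "hand": 1}, {"rx": 0, "ry": 0, "rz": 0, "dx": 0, "dy": -0.001, "dz": 0, "hand": 1}]}}

```text
clock: 14.28
tcp_pos: [552.2, 91.7, 54.1]
tcp_rot: [-0.137, 0.991, 0.001, 0.0]
contact_force: [-0.9, 1.1, -0.1]
gripper_width: -0.2
```

```bash
python3 st.py
```

```text
t 14.275 fix xy [-0.22 89.5 ] z 54.08 F fix [-0.56  1.32] -0.1 turn needed (tool) [0.0015 0.0008 0.0009] w -0.15022402273414373
```

Request:
{"method": "apply_moves", "body": {"rows": [{"rx": 0, "ry": 0, "rz": 0, "dx": 0, "dy": -0.0008, "dz": 0, "hand": 1}, {"rx": 0, "ry": 0, "rz": 0, "dx": 0, "dy": -0.0008, "dz": 0, "hand": 1}, {"rx": 0, "ry": 0, "rz": 0, "dx": 0, "dy": -0.0008, "dz": 0, "hand": 1}]}}

```text
clock: 14.65
tcp_pos: [552.9, 89.3, 54.1]
tcp_rot: [-0.137, 0.991, 0.001, 0.0]
contact_force: [0.4, 1.1, -0.0]
gripper_width: 0.2
```

```bash
python3 st.py
```

```text
t 14.65 fix xy [-0.22 86.95] z 54.05 F fix [0.68 0.96] -0.04 turn needed (tool) [0.0016 0.0008 0.0009] w 0.231805774884066
```

Request:
{"method": "apply_moves", "body": {"rows": [{"rx": 0, "ry": 0, "rz": 0, "dx": 0, "dy": -0.0008, "dz": 0, "hand": 1}, {"rx": 0, "ry": 0, "rz": 0, "dx": 0, "dy": -0.0008, "dz": 0, "hand": 1}, {"rx": 0, "ry": 0, "rz": 0, "dx": 0, "dy": -0.0008, "dz": 0, "hand": 1}]}}

```text
clock: 15.02
tcp_pos: [553.4, 87.4, 54.0]
tcp_rot: [-0.137, 0.991, 0.001, 0.0]
contact_force: [-0.7, 3.5, -0.2]
gripper_width: -0.3
```

```bash
python3 st.py
```

```text
t 15.025 fix xy [-0.23 85.06] z 54.04 F fix [0.25 3.62] -0.16 turn needed (tool) [0.0024 0.0006 0.0013] w -0.2614594553816868
```

Request:
{"method": "apply_moves", "body": {"rows": [{"rx": 0, "ry": 0, "rz": 0, "dx": 0, "dy": -0.0006, "dz": 0, "hand": 1}]}}

```text
clock: 15.15
tcp_pos: [553.3, 87.5, 54.0]
tcp_rot: [-0.137, 0.991, 0.002, 0.0]
contact_force: [-1.1, 4.2, 0.7]
gripper_width: -0.0
```

```bash
python3 st.py
```

```text
t 15.15 fix xy [-0.25 85.1 ] z 54.02 F fix [0.06 4.39] 0.66 turn needed (tool) [0.003  0.0005 0.0018] w -0.007392326207005689
```

Request:
{"method": "apply_moves", "body": {"rows": [{"rx": 0, "ry": 0, "rz": 0, "dx": 0, "dy": -0.0006, "dz": 0, "hand": 1}]}}

```text
clock: 15.28
tcp_pos: [553.4, 87.4, 54.0]
tcp_rot: [-0.138, 0.99, 0.002, -0.0]
contact_force: [-2.5, 5.4, 1.4]
gripper_width: -0.3
```

```bash
python3 st.py
```

```text
t 15.275 fix xy [-0.24 85.02] z 54.01 F fix [-0.95  5.86] 1.43 turn needed (tool) [0.0035 0.0004 0.0023] w -0.28803780162442816
```

The tool stalled at fixture y 85.05 with 4–6 N, so the shaft is against the pin. I back off straight along y, then lift.

Request:
{"method": "apply_moves", "body": {"rows": [{"rx": 0, "ry": 0, "rz": 0, "dx": 0, "dy": 0.004, "dz": 0, "hand": 1}, {"rx": 0, "ry": 0, "rz": 0, "dx": 0, "dy": 0.02, "dz": 0, "hand": 1}, {"rx": 0, "ry": 0, "rz": 0, "dx": 0, "dy": 0.02, "dz": 0, "hand": 1}, {"rx": 0, "ry": 0, "rz": 0, "dx": 0, "dy": 0, "dz": -0.04, "hand": 1}, {"rx": 0, "ry": 0, "rz": 0, "dx": 0, "dy": 0, "dz": -0.06, "hand": 1}, {"rx": 0, "ry": 0, "rz": 0, "dx": 0, "dy": -0.04, "dz": -0.04, "hand": 1}, {"rx": 0, "ry": 0, "rz": 0, "dx": 0, "dy": -0.05, "dz": 0, "hand": 1}, {"rx": 0, "ry": 0, "rz": 0, "dx": -0.02, "dy": -0.05, "dz": 0, "hand": 1}, {"rx": 0, "ry": 0, "rz": 0, "dx": 0, "dy": 0, "dz": 0, "hand": 1}, {"rx": 0, "ry": 0, "rz": 0, "dx": 0, "dy": 0, "dz": 0, "hand": 1}]}}

```text
clock: 16.52
tcp_pos: [598.9, 9.8, 198.6]
tcp_rot: [-0.144, 0.99, 0.0, 0.001]
contact_force: [-0.1, 0.9, -0.2]
gripper_width: 0.0
```

```bash
python3 st.py;python3 see.py c7; python3 - <<'E'
from h import *
from workcell import viewer
g=np.load("c7.npz")["img"]
f=viewer.grab_frame("top");P=cloud(f).reshape(-1,3);y=np.radians(15.7)
d=P[:,:2]-[576.6,5.6];X=np.c_[d[:,0]*np.cos(y)+d[:,1]*np.sin(y),-d[:,0]*np.sin(y)+d[:,1]*np.cos(y),P[:,2]]
q=X[(abs(X[:,0])<14)&(X[:,1]>40)&(X[:,1]<130)&(X[:,2]>44)&(X[:,2]<62)]
print(len(q),q[:,1].max() if len(q) else None)
cv2.imwrite('pics/w7.png',cv2.resize(g[90:290,130:400],None,fx=2.9,fy=2.9,interpolation=cv2.INTER_CUBIC))
E
```

```text
t 16.525 fix xy [22.61 -2.01] z 198.59 F fix [0.15 0.93] -0.23 turn needed (tool) [0.0005 0.0015 0.0151] w 0.02092941933968387
0 None
```

View pics/w7.png

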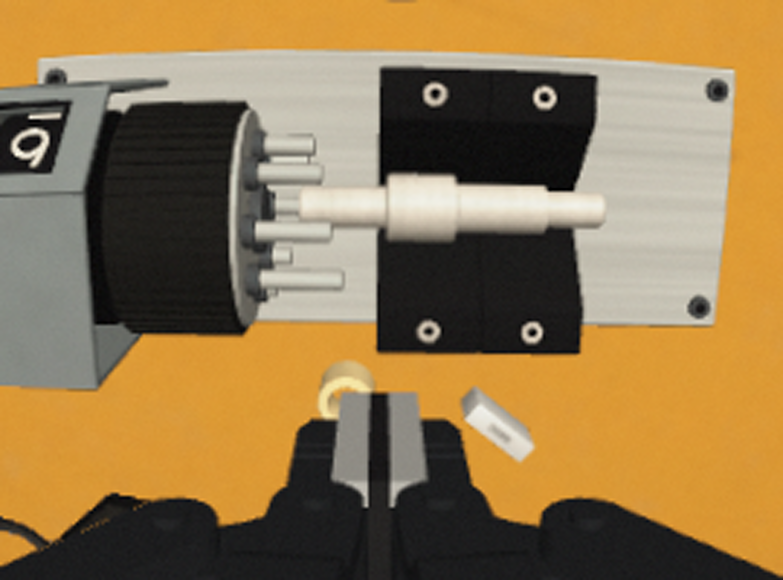

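The nose is at about (300,205), touching the low pin at (285,203). The 6 shows in the window, upside-down in this view. One numeric check against the image remains before I hand in.

```bash
python3 - <<'E'
from h import *
f=dict(np.load("c7.npz"));K,T=f["K"],f["camera_from_world"]
p=fw([[0,-33,53],[0,68,52],[0,60,61.5],[0,-8,61.5],[46,60,61.5],[46,-8,61.5]],[576.6,5.6],np.radians(15.7));c=p@T[:3,:3].T+T[:3,3]
x,y,z=c[:,0],-c[:,1],-c[:,2];r=np.hypot(x,y);t=np.arctan2(r,z)
print(((np.c_[K[0,2]+K[0,0]*t*x/r,K[1,2]+K[1,1]*t*y/r]-[130,90])*2.9).round())
E
```

```text
[[281. 192.]
 [589. 197.]
 [572. 201.]
 [357. 197.]
 [562. 339.]
 [356. 337.]]
```

```bash
python3 -c "
from workcell import order;print(order.sign_off())"
```

```text
the job is handed in; nothing more can be done
None
```

The fixture is ready for the next shaft: the drum has clicked in at 6 and the shaft rests against pin 6. I handed the job in at about 16.6 s; sign-off gives no verdict.

- **Drum:** It started at 3. I rolled it with three fingertip strokes of about 28 mm each, one click per stroke, and checked 4, 5 and 6 in the window. The press was mostly 4–11 N; the highest reading was 18.9 N vertical, about 21 N in total, once at the start of the first stroke, against the 25 N limit. Forces were read only at the end of each move, so a short peak in between would not show.
- **Shaft:** I pushed it at the tail with 1–3 N until it stalled against the pin at 4–6 N. Then I backed off and lifted clear.
- **Last checks:** The wrist picture shows the 6 in the window and the nose touching the low pin. Nose and tail fall within about 1 mm of their home positions, but only after shifting the prediction by the 6–8 mm it was off at the vee blocks.
- **Checks that failed:** The top camera could not confirm the tail at the end; that reading returned no points.
- **Bystanders:** The gauge block and bushing look undisturbed. I did not recheck the ring gauge at the end, but the arm never went near it.

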